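# Uncap the gas cylinder of unknown thread hand

### The job

Take the yellow screw cap off the soda-maker gas cylinder that stands on the blue mat; its thread may be right- or left-handed and nothing shows which, so try a quarter turn each way until it comes loose. Lift the cap straight off and finish while still holding it still and upright in the gripper, about 10 cm above where it sat: do not put it down or let go. Leave the other cylinder's cap on and everything else where it stands.

Things in the scene. Friction and masses are not known exactly. Their poses are not given: they have to be found in the camera images.
- blue_mat: Fixed round mat of blue silicone, 110 mm across, 4 mm thick; one cylinder, the one to open, stands on its middle. Origin at the centre of its underside.
- rubber_mat: Fixed round mat of dark rubber, 110 mm across, 4 mm thick; the other cylinder stands on its middle. Origin at the centre of its underside.
- cylinder_a_neck (a point): Mouth of the steel neck of cylinder A, on its upright axis, 136 mm above the worktop, hidden in the cap while that is on. Grey aluminium gas cylinder, 60 mm across, shoulder at 105 mm, in a round dark-steel stand 90 mm across; fixed, cannot shift. Both cylinders look alike. On each neck the cap stops hard within 0.2 rad if turned the wrong way and stays locked (2 mm play when pulled up).
- cap_a_center (a point): Centre of the yellow ribbed screw cap of cylinder A: 46 mm across, 40 mm tall, 60 g, loose; z up. Screwed on, its underside is at 108 mm, top at 148 mm. Turned the loosening way by 1.2 to 1.6 rad (best 1.36) from its start it lifts straight off with no force. Loosening may be clockwise or anticlockwise, differs between the two caps and cannot be seen: try.
- cylinder_b_neck (a point): Mouth of the steel neck of cylinder B, on its upright axis, 136 mm above the worktop, hidden in the cap while that is on. Grey aluminium gas cylinder, 60 mm across, shoulder at 105 mm, in a round dark-steel stand 90 mm across; fixed, cannot shift. Both cylinders look alike. On each neck the cap stops hard within 0.2 rad if turned the wrong way and stays locked (2 mm play when pulled up).
- cap_b_center (a point): Centre of the yellow ribbed screw cap of cylinder B: 46 mm across, 40 mm tall, 60 g, loose; z up. Screwed on, its underside is at 108 mm, top at 148 mm. Turned the loosening way by 1.2 to 1.6 rad (best 1.36) from its start it lifts straight off with no force. Loosening may be clockwise or anticlockwise, differs between the two caps and cannot be seen: try.
- glass_a: Bystander, loose: clear drinking glass, 80 mm across, 91 mm tall. Point at its underside. Leave it where it stands.
- tea_tin: Bystander, loose: round green tin, 75 mm across, 58 mm tall. Point at its underside. Leave it where it stands.
- salt_shaker: Bystander, loose: glass shaker with a grey top, 44 mm across, 90 mm tall. Point at its underside. Leave it where it stands.
- spice_jar: Bystander, loose: spice jar with a red cap, 39 mm across, 91 mm tall. Point at its underside. Leave it where it stands.
- lemon: Bystander, loose: yellow lemon, 72 by 57 by 58 mm. Point at its underside. Leave it where it stands.
Not all that is in view belongs to the job. Leave any black or pink look-alike of the part that bears cap_b_center alone.

How it is judged (in metres and radians):
On the way, in this order (a step that is already met when the one before it is completed fails the run):
1. the cap of the cylinder on the blue mat is turned loose, still seated on its neck (((horizontal distance between cylinder_a_neck and blue_mat below 0.03 m and angle between the x axis of cap_a_center and the x axis of cylinder_a_neck, either way round above 0.7 rad and z of cap_a_center in the frame of cylinder_a_neck below 0.006 m) or (horizontal distance between cylinder_b_neck and blue_mat below 0.03 m and angle between the x axis of cap_b_center and the x axis of cylinder_b_neck, either way round above 0.7 rad and z of cap_b_center in the frame of cylinder_b_neck below 0.006 m))), for 0.05 s.
2. that cap is lifted off and held at least 57 mm above where it sat (((horizontal distance between cylinder_a_neck and blue_mat below 0.03 m and z of cap_a_center in the frame of cylinder_a_neck above 0.049 m and angle between cap_a_center's own z axis and vertical below 0.5 rad and horizontal distance between cap_a_center and cylinder_a_neck below 0.15 m and contact force between cap_a and the fingers above 1 N and contact force between cap_a and cylinder_a below 0.1 N and linear speed of cap_a below 0.08 m/s and distance of cap_b_center from where it was at the start of the episode below 0.006 m) or (horizontal distance between cylinder_b_neck and blue_mat below 0.03 m and z of cap_b_center in the frame of cylinder_b_neck above 0.049 m and angle between cap_b_center's own z axis and vertical below 0.5 rad and horizontal distance between cap_b_center and cylinder_b_neck below 0.15 m and contact force between cap_b and the fingers above 1 N and contact force between cap_b and cylinder_b below 0.1 N and linear speed of cap_b below 0.08 m/s and distance of cap_a_center from where it was at the start of the episode below 0.006 m))), for 0.2 s.
At the end, for the whole second after the job is handed in: The cap of the cylinder on the blue mat is held by the fingers, still (under 8 cm/s), at least 57 mm higher than it sat, within 150 mm sideways of its neck, within 0.5 rad of upright and not touching the cylinder; the other cap is where it was, within 6 mm (((horizontal distance between cylinder_a_neck and blue_mat below 0.03 m and z of cap_a_center in the frame of cylinder_a_neck above 0.049 m and angle between cap_a_center's own z axis and vertical below 0.5 rad and horizontal distance between cap_a_center and cylinder_a_neck below 0.15 m and contact force between cap_a and the fingers above 1 N and contact force between cap_a and cylinder_a below 0.1 N and linear speed of cap_a below 0.08 m/s and distance of cap_b_center from where it was at the start of the episode below 0.006 m) or (horizontal distance between cylinder_b_neck and blue_mat below 0.03 m and z of cap_b_center in the frame of cylinder_b_neck above 0.049 m and angle between cap_b_center's own z axis and vertical below 0.5 rad and horizontal distance between cap_b_center and cylinder_b_neck below 0.15 m and contact force between cap_b and the fingers above 1 N and contact force between cap_b and cylinder_b below 0.1 N and linear speed of cap_b below 0.08 m/s and distance of cap_a_center from where it was at the start of the episode below 0.006 m))); the arm keeps its last pose, push and grip.
It fails at once if the cap of the cylinder on the dark mat is lifted off ((not (horizontal distance between cylinder_a_neck and blue_mat below 0.03 m) and z of cap_a_center in the frame of cylinder_a_neck above 0.01 m) or (not (horizontal distance between cylinder_b_neck and blue_mat below 0.03 m) and z of cap_b_center in the frame of cylinder_b_neck above 0.01 m)).
It fails at once if a bystander is shifted by more than 40 mm (distance of any of glass_a, tea_tin, salt_shaker, spice_jar, lemon from where it was at the start of the episode above 0.04 m).
It also fails if it takes over 48 s, if anything falls off the work surface, if the arm or the gripper's body presses on something with over 40 N, if the wrist force passes 120 N, or if a joint passes its speed limit or range.

### The arm

A 6-joint arm with a two-finger parallel gripper is mounted at the origin on a cart in front of the work surface, level with it; the furniture and walls round the work are solid. World frame = base frame: x ahead of the robot, y to its left, z up, the work surface at z = 0. Lengths are in mm, angles in rad, forces in N, time in s.
With the tool pointing down it reaches from about 300 to 775 mm from the base axis. Payload 14.6 kg.
Tool frame: the origin (TCP) lies on the mounting face of the last link; the fingertips stand 199 mm ahead of it and the grasp point (between the pads) lies 180 mm ahead of it; z points along the fingers, y is the line along which they close (so a half turn about z gives the same grasp; the last joint's range is limited). The gripper opens to 94 mm and grips with 3 to 60 N. Pads are 16 mm wide; open, the fingers measure 119 mm over their backs; the gripper's body (75 mm by 177 mm) begins 78 mm behind the grasp point.
Start: joints at [-1.194, 0.3, 1.521, -0, 1.321, -0.067], TCP at [236.148, -496.714, 404.646] pointing down, gripper open.
Joint ranges: [-3.03, 3.03], [-0.79, 2.21], [0.23, 2.52], [-1.04, 4.18], [0, 3.07], [-2.55, 2.55]. Speed limits (rad/s): [2.22, 2.22, 2.57, 3.14, 3.14, 3.14].

### API

Orientations are given as [roll, pitch, yaw] about the fixed x, y, z axes, in that order (R = Rz(yaw) Ry(pitch) Rx(roll)).
In Python, from cell import manip gives the robot as it stands. The module is installed in compiled form; this text tells all that it offers.
- The arm moves only by the shell command python3 -m creep 'ROWS' [FORCE]. ROWS is a JSON object of lists of equal length, an entry for each row: "slide": the shift along the world's x, y, z in cm, a list of three; "turn": the turn about the world's z in rad; "claw": the opening, from 0 (shut) to 1 (fully open). A call has 1 to 8 rows; each row shifts and turns the commanded pose from where the row before left it; what a row does not reach is not made up. A row lasts 1/8 s, in which the tool goes at most 62.5 mm and 10.7 degrees, less where a joint would pass 70% of its speed; a pose out of reach is approached as far as the arm can. A call with a gripper value outside its range is refused whole. The fingers move at their own pace and stop on an object; FORCE is the grip in N (left out, the last holds). Time passes only in rows, so rows that do not move let the fingers close. It gives the time, the measured TCP pose, the force, the opening and the grip force at its end, in the units of the state.
- manip.read_state(): the state, without advancing time (a new reading comes with each control period).
- manip.camera(name): name is "scene" or "top"; returns (picture, depth): 420x560x3 uint8, red, green, blue; 420x560 float32, mm along the optical axis (not along the pixel's ray), 0 where there is no reading.
- manip.calibration(name): a dict with "intrinsics" (3x3 intrinsics, pixels), "pose" (4x4, takes a point from camera to world coordinates). Camera axes: x right, y up, looking along -z (the intrinsics and any distortion apply to the point x, -y, -z); pixel columns grow to the right and rows downward; lengths in mm; the calibration is good to about 2 mm. A picture is of the moment at which its call begins. calibration takes no time and is no camera call.
- manip.sign_off(): hands the job in; it is judged then, once.
Trained networks look in the newest picture that a camera, given by its name, has taken for a name from the list of things; names that differ only in an ending like _2 or _b are one class to them, and where a whole thing is asked for, a point or a joint stands for the part that bears it (a point fixed in the world has none). Each returns a list of dicts, best first, with "score" (0 to 1); they miss things now and then, are a little off and sometimes report something else, mostly with a low value. They report only what shows in the picture. A call takes as long as a camera call. They do not tell look-alikes from the thing itself.
- manip.cut_out(query, camera): "mask" (420x560 bool, what is visible of it) and "position" ([column, row] in pixels, amid what is visible of it).
The state is a dict: "clock": time; "joints": joint angles; "qd": joint speeds; "effort": joint torques, N m; "eef_pos": TCP position; "eef_rot": TCP orientation; "wrist_force": force on the tool from outside, world axes, zero at the start; "moment": the same for the moment, N m; "finger_gap": finger opening in mm; "finger_force": force on a finger pad.
Only numpy, scipy, OpenCV 4.12 (cv2) and the standard library are available. Lean on these libraries where they do the work, as an engineer would, in place of code of your own. Each camera call takes 0.05 s, during which the arm holds its last target. There are 200 camera calls.

## Working session

There is one attempt and no reset: what is moved stays moved. The work goes in short steps, Python scripts to look and compute and a shell command to move; the robot and the scene stay as the last step left them, time stands still between calls to the robot, and variables do not carry over. Pictures are saved under pics/ and viewed, at most 10 in all, crops included, and the job is handed in when it is done.

```bash
mkdir -p pics; cat > h.py <<'E'
from cell import manip
import numpy as np, cv2
def world(name,depth,px):
    c=manip.calibration(name);K=np.array(c["intrinsics"]);P=np.array(c["pose"])
    px=np.atleast_2d(px).astype(int);d=depth[px[:,1],px[:,0]]
    x=(px[:,0]-K[0,2])/K[0,0]*d;y=(px[:,1]-K[1,2])/K[1,1]*d
    return (P@np.c_[x,-y,-d,np.ones(len(d))].T).T[:,:3]
E
python3 - <<'E'
from h import *
for n in("top","scene"):
    im,d=manip.camera(n);cv2.imwrite(f"pics/{n}0.png",im[...,::-1])
    c=manip.calibration(n);print(n,c.keys(),np.round(c["pose"],2).tolist())
    for q in("cap_a_center","blue_mat","rubber_mat","glass_a","salt_shaker","spice_jar","lemon","tea_tin"):
        for r in manip.cut_out(q,n):
            m=r["mask"]&(d>0);v,u=np.nonzero(m)
            if len(u)==0: continue
            w=world(n,d,np.c_[u,v]);zt=np.percentile(w[:,2],95);t=w[w[:,2]>zt-6]
            print(q,round(r["score"],2),np.round(r["position"]),len(u),"med",np.round(np.median(w,0)),"top",np.round((t.min(0)+t.max(0))/2),np.round(np.ptp(t,axis=0)))
print(manip.read_state())
E
```

```text
top dict_keys(['intrinsics', 'pose']) [[-0.02, 1.0, -0.06, 388.3], [-1.0, -0.02, -0.01, 361.59], [-0.01, 0.06, 1.0, 1281.25], [0.0, 0.0, 0.0, 1.0]]
cap_a_center 0.76 [424. 163.] 389 med [549.  53. 147.] top [551.  49. 149.] [43. 42.  8.]
blue_mat 0.92 [284. 240.] 260 med [384. 350.   4.] top [376. 325.   8.] [101. 102.  10.]
rubber_mat 0.66 [397. 186.] 405 med [534.  67.   4.] top [551.  53.   8.] [106.  99.  11.]
glass_a 0.85 [184. 217.] 944 med [451. 612.  17.] top [450. 583. 303.] [ 77. 116. 438.]
glass_a 0.69 [397. 118.] 372 med [669.  91.  62.] top [675.  83.  89.] [26. 29. 11.]
salt_shaker 0.89 [397. 119.] 297 med [668.  93.  71.] top [674.  85.  89.] [24. 26. 10.]
spice_jar 0.68 [231. 244.] 254 med [380. 498.  90.] top [380. 502.  94.] [32. 33. 10.]
lemon 0.71 [276. 276.] 553 med [305. 393.  47.] top [305. 393.  57.] [41. 38. 10.]
tea_tin 0.95 [325. 142.] 831 med [626. 262.  55.] top [630. 261.  58.] [72. 73. 10.]
scene dict_keys(['intrinsics', 'pose']) [[-0.88, 0.23, -0.41, -13.19], [-0.47, -0.41, 0.78, 1239.68], [0.02, 0.88, 0.47, 651.4], [0.0, 0.0, 0.0, 1.0]]
cap_a_center 0
[... 678 characters left out ...]

{'clock': 0.9, 'joints': array([-1.19359466e+00,  2.99887946e-01,  1.52101137e+00, -2.79179558e-06,
        1.32069140e+00, -6.65749186e-02]), 'qd': array([-5.60557250e-04, -2.76928851e-04, -8.97076139e-04,  4.12144770e-05,
       -7.45853376e-04,  1.73672167e-04]), 'effort': array([-3.32709906e-04, -5.31648409e+01, -3.52913761e+01,  7.07172090e-02,
        2.12746533e-02, -4.12393797e-05]), 'eef_pos': array([ 236.14934718, -496.70895844,  404.64738275]), 'eef_rot': array([3.14159090e+00, 2.82808759e-06, 4.43777274e-01]), 'wrist_force': array([-0.18846018, -0.19014633,  0.10393541]), 'moment': array([0.0138158 , 0.02869873, 0.02460658]), 'finger_force': 0.0, 'finger_gap': 94.09802710462766}
```

```bash
python3 - <<'E'
from h import *
im=cv2.imread("pics/top0.png");cv2.imwrite("pics/crop1.png",cv2.resize(im[90:310,140:460],(800,550),interpolation=3))
_,d=manip.camera("top")
v,u=np.mgrid[0:420,0:560];w=world("top",d,np.c_[u.ravel(),v.ravel()])
ok=d.ravel()>0
for cx,cy in((376,328),(551,53)):
    m=ok&(np.hypot(w[:,0]-cx,w[:,1]-cy)<40)&(w[:,2]>141)&(w[:,2]<160)
    t=w[m];print(m.sum(),(t.min(0)+t.max(0))/2,np.ptp(t,axis=0),np.median(t,0),t.mean(0))
    px=np.c_[u.ravel(),v.ravel()][m];print(px.mean(0), [im[y,x].tolist() for x,y in px[::40]])
# anything tall near the target
m=ok&(np.hypot(w[:,0]-376,w[:,1]-328)<140)&(w[:,2]>70)
g,c=np.unique(np.round(w[m]/30)*30,axis=0,return_counts=True)
for a,b in zip(g,c):
    if b>15: print(a,b)
E
```

```text
336 [374.25626249 323.57812569 148.40066882] [44.16102685 44.28365389 14.3472032 ] [374.30131531 323.84999954 147.70513098] [374.37487597 323.99303576 147.52526011]
[303.83333333 245.96130952] [[68, 166, 174], [21, 194, 198], [0, 196, 199], [31, 203, 202], [30, 204, 203], [48, 169, 177], [25, 178, 187], [34, 202, 202], [57, 180, 187]]
334 [551.28800266  48.92158364 147.69958383] [43.51134695 46.37137457 13.2698557 ] [550.71655223  49.12762917 147.51704502] [550.62283855  49.198819   147.44492753]
[425.75449102 163.61377246] [[0, 171, 183], [0, 204, 203], [0, 200, 200], [0, 199, 200], [0, 204, 202], [0, 205, 203], [0, 203, 202], [0, 199, 200], [0, 191, 195]]
[360. 300.  90.] 23
[360. 300. 150.] 44
[360. 330.  90.] 32
[360. 330. 150.] 133
[360. 360.  90.] 25
[390. 300.  90.] 30
[390. 300. 150.] 43
[390. 330.  90.] 39
[390. 330. 150.] 114
[390. 360.  90.] 18
```

View pics/crop1.png

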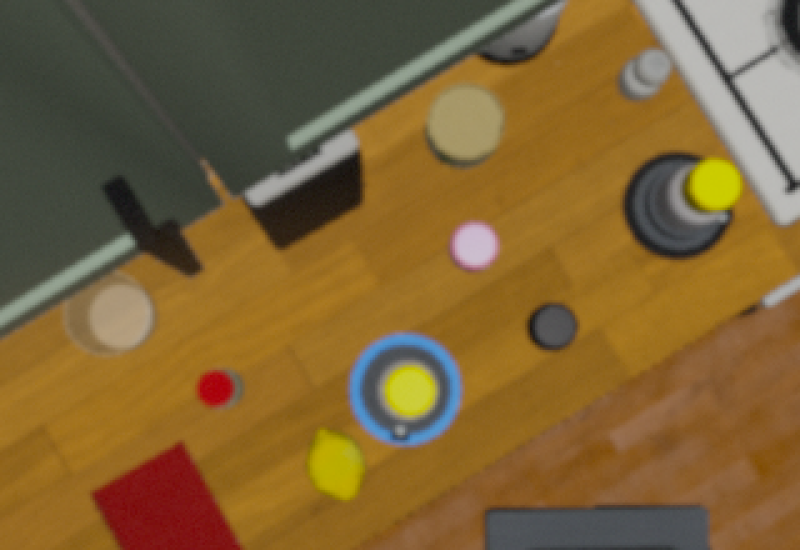

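View pics/scene0.png

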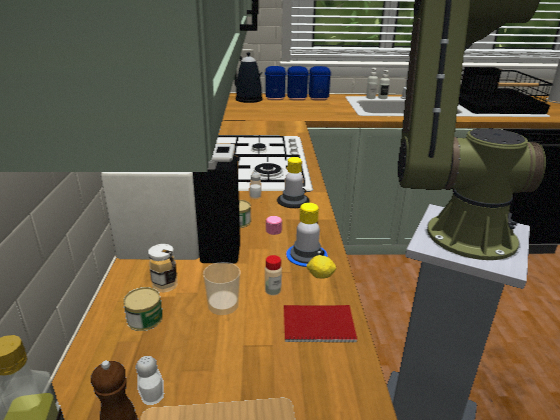

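The target is the cap at full-image pixel (304,246): a yellow disc centred in the blue ring. The yellow cap at (426,164) sits on the dark mat. The pink disc at about (330,188) and the black one at about (361,220) are loose look-alikes, and (274,276) is the lemon. Next I check the overhead clearance.

```bash
python3 - <<'E'
from h import *
for n in("top","scene"):
    _,d=manip.camera(n)
    v,u=np.mgrid[0:420,0:560];w=world(n,d,np.c_[u.ravel(),v.ravel()])[d.ravel()>0]
    for lo,hi in((160,300),(300,450),(450,600),(600,900)):
        m=(w[:,2]>lo)&(w[:,2]<hi)&(w[:,0]>200)&(w[:,1]>-300)&(w[:,1]<700);t=w[m]
        if len(t):
            r=np.hypot(t[:,0]-374,t[:,1]-324);print(n,lo,len(t),"near target",np.round(np.sort(r)[:3]),np.round(t[r.argmin()]))
            for y in range(-300,700,200):
                s=t[(t[:,1]>=y)&(t[:,1]<y+200)]
                if len(s)>20: print("  y",y,"minx",np.percentile(s[:,0],1).round(), "n",len(s))
E
```

```text
top 160 1896 near target [180. 181. 181.] [534. 407. 192.]
  y -100 minx 204.0 n 780
  y 100 minx 200.0 n 159
  y 300 minx 516.0 n 957
top 300 2102 near target [278. 278. 279.] [200. 107. 344.]
  y -100 minx 201.0 n 2059
  y 100 minx 200.0 n 43
top 450 11264 near target [148. 148. 148.] [449. 451. 593.]
  y -100 minx 201.0 n 3952
  y 100 minx 579.0 n 2530
  y 300 minx 449.0 n 2143
  y 500 minx 348.0 n 2639
top 600 38542 near target [148. 148. 148.] [449. 451. 656.]
  y -100 minx 201.0 n 926
  y 100 minx 585.0 n 6046
  y 300 minx 451.0 n 18477
  y 500 minx 358.0 n 13093
scene 160 6878 near target [182. 182. 182.] [532. 416. 207.]
  y -100 minx 205.0 n 214
  y 100 minx 200.0 n 89
  y 300 minx 516.0 n 2765
  y 500 minx 636.0 n 3810
scene 300 602 near target [278. 278. 279.] [201. 107. 321.]
  y -100 minx 201.0 n 576
  y 100 minx 200.0 n 26
scene 450 2318 near target [154. 154. 154.] [445. 460. 594.]
  y -100 minx 201.0 n 1206
  y 100 minx 582.0 n 122
  y 300 minx 444.0 n 437
  y 500 minx 347.0 n 553
scene 600 404 near target [152. 153. 153.] [447. 458. 610.]
  y -100 minx 201.0 n 123
  y 300 minx 444.0 n 119
  y 500 minx 355.0 n 156
```

```bash
python3 -m creep '{"slide":[[2.4,5,0],[2.4,5,0],[2.4,5,0],[2.4,5,0],[2.4,5,0],[2.4,5,0],[2.4,5,0],[2.4,5,0]],"turn":[0.1,0.1,0.1,0.1,0.1,0.1,0.1,0.1],"claw":[1,1,1,1,1,1,1,1]}' 30
```

```text
clock: 2.05
eef_pos: [428.6, -94.9, 404.9]
eef_rot: [3.141, 0.0, 1.247]
wrist_force: [0.8, -0.8, -0.9]
finger_gap: 93.7
finger_force: 0.0
```

```bash
python3 -m creep '{"slide":[[-0.4,5,0],[-0.4,5,0],[-0.4,5,0],[-0.4,5,0],[-0.4,5,0],[-0.4,5,0],[-0.4,5,0],[-0.4,5,0]],"turn":[0.12,0.12,0.12,0.12,0.12,0.12,0.12,0.12],"claw":[1,1,1,1,1,1,1,1]}'
```

```text
clock: 3.05
eef_pos: [395.7, 305.0, 404.8]
eef_rot: [3.141, 0.0, 2.208]
wrist_force: [0.9, 0.3, -0.1]
finger_gap: 94.1
finger_force: 0.0
```

```bash
python3 -m creep '{"slide":[[-1.1,0.95,0],[-1.0,0.95,0],[0,0,-1.5],[0,0,-2],[0,0,-2],[0,0,-2],[0,0,-1.5],[0,0,0]],"turn":[0,0,0,0,0,0,0,0],"claw":[1,1,1,1,1,1,1,1]}' && python3 - <<'E'
from h import *
im,d=manip.camera("scene");cv2.imwrite("pics/s2.png",cv2.resize(im[120:300,220:420],(800,720),interpolation=3)[:600])
E
```

```text
clock: 4.05
eef_pos: [375.2, 321.7, 313.6]
eef_rot: [-3.14, 0.0, 2.203]
wrist_force: [-0.8, -0.8, 1.1]
finger_gap: 94.0
finger_force: 0.0
```

View pics/s2.png

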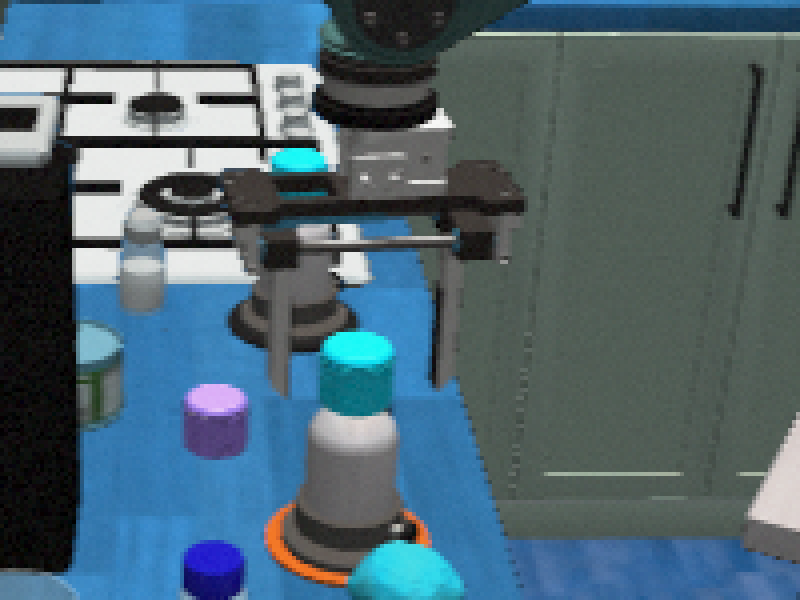

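The image was saved with red and blue swapped. The fingers straddle the target cap, with tips at crop columns 280 and 442 and the cap at 357. Closing now.

```bash
python3 -m creep '{"slide":[[-0.1,0.15,0],[0,0,0],[0,0,0],[0,0,0],[0,0,0],[0,0,0],[0,0,0],[0,0,0]],"turn":[0,0,0,0,0,0,0,0],"claw":[1,0.4,0.4,0.4,0.4,0.4,0.4,0.4]}' 40
```

```text
clock: 5.1
eef_pos: [374.5, 324.0, 314.9]
eef_rot: [3.139, -0.0, 2.204]
wrist_force: [4.0, 4.4, -1.6]
finger_gap: 45.3
finger_force: 40.0
```

```bash
python3 -m creep '{"slide":[[0,0,0],[0,0,0],[0,0,0],[0,0,0],[0,0,0]],"turn":[0.08,0.08,0.08,0.08,0],"claw":[0.4,0.4,0.4,0.4,0.4]}'; python3 -c "
from cell import manip;s=manip.read_state();print(s['moment'],s['wrist_force'],s['joints'])"
```

```text
clock: 5.72
eef_pos: [374.8, 324.1, 315.0]
eef_rot: [3.138, 0.001, 2.524]
wrist_force: [9.2, 6.6, -4.9]
finger_gap: 45.5
finger_force: 40.0
[ 1.31719109 -1.9419669  -0.5436513 ] [ 9.18719424  6.638332   -4.9193098 ] [ 6.38956668e-01  2.76421513e-01  1.77412843e+00  2.12234681e-04
  1.08692450e+00 -3.14279963e-01]
```

```bash
python3 -m creep '{"slide":[[0,0,0],[0,0,0],[0,0,0],[0,0,0]],"turn":[-0.08,-0.08,-0.08,-0.08],"claw":[0.4,0.4,0.4,0.4]}'; python3 -c "
from cell import manip;s=manip.read_state();print(s['moment'],s['wrist_force'])"
python3 -m creep '{"slide":[[0,0,0],[0,0,0],[0,0,0],[0,0,0],[0,0,0]],"turn":[-0.08,-0.08,-0.08,-0.08,0],"claw":[0.4,0.4,0.4,0.4,0.4]}'; python3 -c "
from cell import manip;s=manip.read_state();print(s['moment'],s['wrist_force'])"
```

```text
clock: 6.22
eef_pos: [374.5, 324.0, 315.1]
eef_rot: [3.139, 0.0, 2.201]
wrist_force: [4.3, 2.7, 0.4]
finger_gap: 45.7
finger_force: 40.0
[ 0.60790107 -0.92864038  0.01424018] [4.29304974 2.68172684 0.35246234]
clock: 6.85
eef_pos: [374.3, 323.8, 314.8]
eef_rot: [3.141, -0.0, 1.884]
wrist_force: [1.8, 1.1, 0.5]
finger_gap: 45.5
finger_force: 40.0
[ 0.10571456 -0.4104669   0.01367437] [1.77663831 1.05705114 0.50772359]
```

Anticlockwise stops hard and clockwise turns freely, so I continue clockwise. The slip at the stop was about 0.12–0.3 rad, and I allow for that.

```bash
python3 -m creep '{"slide":[[0,0,0],[0,0,0],[0,0,0],[0,0,0],[0,0,0],[0,0,0],[0,0,0],[0,0,0]],"turn":[-0.12,-0.12,-0.12,-0.12,-0.12,-0.12,-0.14,0],"claw":[0.4,0.4,0.4,0.4,0.4,0.4,0.4,0.4]}'; python3 -c "
from cell import manip;s=manip.read_state();print(s['moment'],s['wrist_force'])"
python3 -m creep '{"slide":[[0,0,0.1],[0,0,0.1],[0,0,0.2],[0,0,0.2],[0,0,0]],"turn":[0,0,0,0,0],"claw":[0.4,0.4,0.4,0.4,0.4]}'
```

```text
clock: 7.85
eef_pos: [374.2, 323.8, 314.8]
eef_rot: [3.142, -0.0, 1.026]
wrist_force: [-0.8, 0.7, 3.2]
finger_gap: 45.8
finger_force: 40.0
[-0.0371024   0.02797796 -0.0023659 ] [-0.77865946  0.70163763  3.22402838]
clock: 8.48
eef_pos: [374.2, 323.8, 320.8]
eef_rot: [3.141, -0.0, 1.024]
wrist_force: [-0.5, 0.8, -0.3]
finger_gap: 45.7
finger_force: 40.0
```

```bash
python3 -m creep '{"slide":[[0,0,1],[0,0,1.5],[0,0,2],[0,0,2],[0,0,1.8],[0,0,1],[0,0,0],[0,0,0]],"turn":[0,0,0,0,0,0,0,0],"claw":[0.4,0.4,0.4,0.4,0.4,0.4,0.4,0.4]}' && python3 -m creep '{"slide":[[0,0,0],[0,0,0],[0,0,0]],"turn":[0,0,0],"claw":[0.4,0.4,0.4]}' && python3 - <<'E'
from h import *
im,d=manip.camera("scene");cv2.imwrite("pics/s3.png",cv2.resize(im[120:270,220:420],(800,600),interpolation=3)[...,::-1])
E
```

```text
clock: 9.48
eef_pos: [374.1, 323.7, 413.1]
eef_rot: [-3.141, 0.001, 1.024]
wrist_force: [-0.2, -0.0, -1.9]
finger_gap: 45.4
finger_force: 40.0
clock: 9.85
eef_pos: [374.2, 323.8, 413.5]
eef_rot: [-3.142, 0.0, 1.024]
wrist_force: [0.4, 0.3, 0.2]
finger_gap: 45.7
finger_force: 40.0
```

View pics/s3.png

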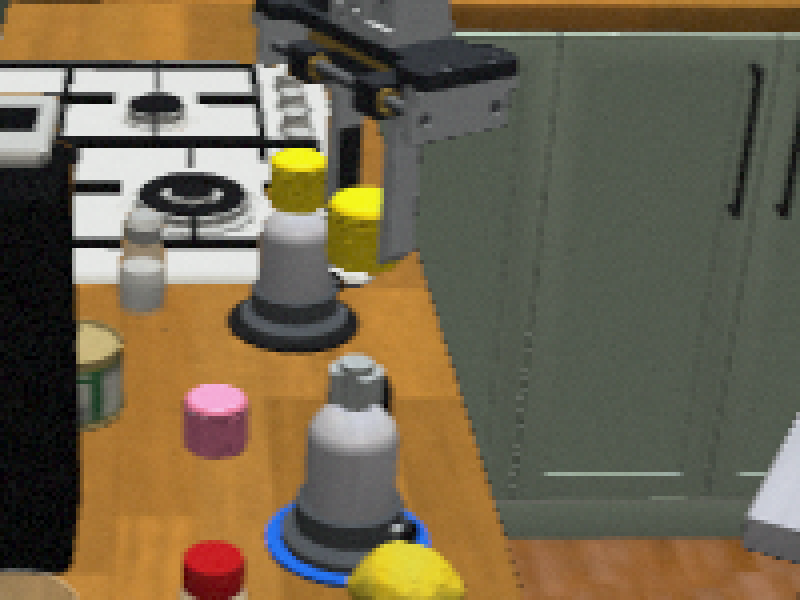

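The cap is held upright in the fingers at crop (360,230), and the bare neck below it is at (357,380). The other cap is still on at (298,180), so I hand the job in.

```bash
python3 -c "
from cell import manip;print(manip.sign_off())"
```

```text
the job is handed in; nothing more can be done
None
```

The blue-mat cylinder's cap came loose clockwise; I handed in with it held still and upright about 10 cm above its neck, the other cylinder's cap still on and nothing else seen to have moved.

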